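Pack the sauce jars into the vacuum keeper and pump it down

ROBOT

A 6-joint arm with a two-finger parallel gripper is mounted at the origin on the work surface. World frame = base frame: x ahead of the robot, y to its left, z up, the work surface at z = 0. Lengths are in m, angles in degrees, forces in N, time in s.
With the tool pointing down it reaches from about 0.325 to 0.9 m from the base axis. Payload 6.1 kg.
Tool frame: the origin (TCP) lies between the finger pads; the fingertips stand env.tip_extent ahead of it and the grasp point (between the pads) lies 11 mm behind it (env.tip_extent is the distance from the TCP to the fingertips, in m); z points along the fingers, y is the line along which they close (so a half turn about z gives the same grasp; the last joint's range is limited). The gripper opens to 87 mm and grips with 3 to 60 N. Pads are 19 mm wide; open, the fingers measure 117 mm over their backs; the gripper's body (75 mm by 190 mm) begins 51 mm behind the grasp point.
Start: joints at [60.212, 12.628, 87.462, -0, 79.91, -7.225], TCP at [0.24, 0.577, 0.231] pointing down, gripper open.
Joint ranges: [-170.65, 170.65], [-52.31, 119.04], [5.05, 147.46], [-71.25, 251.25], [11.57, 151.72], [-153.62, 153.62]. Speed limits (degrees/s): [147.25, 147.25, 172.46, 180, 180, 180].

INTERFACE

Orientations are given as a 3x3 rotation matrix whose columns are the frame's x, y, z axes.
In Python, from rig import env, capture, camera_params gives the robot as it stands.
- The arm moves only by the shell command python3 -m creep 'ROWS'. ROWS is JSON, a list that holds one entry, the list of rows, each a list of 5 numbers: the closure in counts, from 0 (fully open) to 255 (shut), then the shift along the world's x, y, z in m, then the turn about the world's z in rad. A call has 1 to 5 rows; each row is the pose to reach, as a shift and turn from the pose commanded when the call began; what a row does not reach only later rows make up. A row lasts 1/8 s, in which the tool goes at most 62.5 mm and 10.7 degrees, less where a joint would pass 70% of its speed; a pose out of reach is approached as far as the arm can. A call with a gripper value outside its range is refused whole. The fingers move at their own pace and stop on an object; the grip force is fixed at half the most. Time passes only in rows, so rows that repeat a pose let the fingers close. It gives the time, the measured TCP pose, the force, the opening and the grip force at its end, in the units of the state.
- env.observe(): the state, without advancing time (a new reading comes with each control period).
- capture(name): name is "side" or "top" or "wrist"; returns (picture, depth): 400x640x3 uint8, red, green, blue; 400x640 float32, m along the optical axis (not along the pixel's ray), 0 where there is no reading.
- camera_params(name): a dict with "mtx" (3x3 intrinsics, pixels), "extrinsics" (4x4, takes a point from camera to world coordinates). Camera axes: x right, y down, z forward; pixel columns grow to the right and rows downward; lengths in m; the calibration is good to about 2 mm. The wrist camera is an equidistant fisheye: a pixel r from the principal point sees the ray r / f radians off the axis. A picture is of the moment at which its call begins: read the wrist's pose just before it. camera_params takes no time and is no camera call; for the wrist camera it gives the pose at the moment of the call.
- env.finish_job(): hands the job in; it is judged then, once.
The state is a dict: "time": time; "joint_pos": joint angles; "joint_velocities": joint speeds; "joint_efforts": joint torques, N m; "position": TCP position; "tool_rot": TCP orientation; "ft_force": force on the tool from outside, world axes, zero at the start; "torque": the same for the moment, N m; "opening": opening from 0.0 (shut) to 1.0 (fully open); "grasp_force": force on a finger pad.
Only numpy, scipy, OpenCV 4.12 (cv2) and the standard library are available. Lean on these libraries where they do the work, as an engineer would, in place of code of your own. Each camera call takes 0.05 s, during which the arm holds its last target. There are 200 camera calls.

TASK

Pack the sauce jars away for the night: take the cover off the vacuum keeper box, move every empty open pot from the box to the wash basket, put all the small capped jars from the board into the box, and seat the cover back flat on its two pins. Then pump the box down with three full strokes, each time pressing the plunger head down to its stop and letting it come right up again. Leave the other things on the counter where they stand.

Things in the scene. Friction and masses are not known exactly. Their poses are not given: they have to be found in the camera images.
- keeper: White vacuum keeper box, fixed. Origin: under the centre of its open-topped well, at counter level; x across the box, y along it, z up. Well 110 (x) by 220 (y) mm inside, room for four jars in a row along y; floor 6 mm, flat rim 62 mm above the origin; outside 126 by 272 mm. The pump block (84 by 80 mm, as high as the rim) adjoins its +y end.
- pin_a (a point): Foot, at rim height, of the pin at the box's -y end (x = 0, y = -122 mm of the box): steel, 8 mm thick, round-topped, 14 mm high.
- pin_b (a point): Foot of the like pin at the +y end (x = 0, y = +122 mm of the box).
- cover_grip (a point): Loose aluminium cover, 126 (x) by 269 (y) by 4 mm, about 0.4 kg, first seated on the pins. Point: middle of its black handle bar (12 wide in x, 80 long in y, 14 mm high), over the plate's middle, 36 mm above its underside, 98 mm above the counter when seated; z up. 15 mm square holes at y = -122 and 122 mm drop over the pins, either way round. The counter before the box is free to lay it on.
- plunger (a joint): Pump plunger: 0 = right up, 0.022 m = down at its stop. It springs back by itself; pressing it takes about 3 N at the top and 11 N at the stop.
- plunger_top (a point): Centre of the top face of the grey round plunger head, 42 mm across, 12 mm thick; top face 110 mm above the counter when up, 88 mm when down. It moves with the head.
- board: Fixed wooden board 190 by 190 mm, 6 mm thick, on which the capped jars stand; it may be on either side of the table. Origin: centre of the underside, z up.
- basket: Fixed open wash basket of white plastic, 190 by 190 mm outside, 50 mm high, walls and floor 4 mm, at the other side of the table from the board. Origin: centre of the underside, z up.
- jar1_mid (a point): Small capped sauce jar (two to four of these are present): square amber glass body 40 by 40 mm, 38 mm high, with a round white cap 36 mm across and 12 mm high on top, 50 mm in all, 0.08 to 0.15 kg. The point is on its axis, 25 mm above its underside; z along the axis to the cap, x and y square to the flat sides.
- jar2_mid (a point): Small capped sauce jar (two to four of these are present): square amber glass body 40 by 40 mm, 38 mm high, with a round white cap 36 mm across and 12 mm high on top, 50 mm in all, 0.08 to 0.15 kg. The point is on its axis, 25 mm above its underside; z along the axis to the cap, x and y square to the flat sides.
- jar3_mid (a point): Small capped sauce jar (two to four of these are present): square amber glass body 40 by 40 mm, 38 mm high, with a round white cap 36 mm across and 12 mm high on top, 50 mm in all, 0.08 to 0.15 kg. The point is on its axis, 25 mm above its underside; z along the axis to the cap, x and y square to the flat sides.
- jar4_mid (a point): Small capped sauce jar (two to four of these are present): square amber glass body 40 by 40 mm, 38 mm high, with a round white cap 36 mm across and 12 mm high on top, 50 mm in all, 0.08 to 0.15 kg. The point is on its axis, 25 mm above its underside; z along the axis to the cap, x and y square to the flat sides.
- pot1_mid (a point): Empty open pot (one or two are present, in the box at the start): square, thin bare steel, no cap, 40 by 40 mm, 44 mm high, walls 3 mm, 40 g. The point is on its axis, 22 mm above its underside; z up, x and y square to its sides.
- pot2_mid (a point): Empty open pot (one or two are present, in the box at the start): square, thin bare steel, no cap, 40 by 40 mm, 44 mm high, walls 3 mm, 40 g. The point is on its axis, 22 mm above its underside; z up, x and y square to its sides.
- oil_bottle: Bystander, to be left where it stands: tall bottle.
- sauce_jar: Bystander, to be left where it stands: big sauce jar.
- sauce_jar2: Bystander, to be left where it stands: second big sauce jar.
- shaker: Bystander, to be left where it stands: steel shaker.
- mill: Bystander, to be left where it stands: wooden mill.
- tape: Bystander, to be left where it stands: roll of tape.
Mind the look-alikes: they are no part of the job. What is shaped like the part that bears jar1_mid but green or red is not meant.

How it is judged (in metres and radians):
On the way, in this order (a step that is already met when the one before it is completed fails the run):
1. the cover is off the box ((horizontal distance between cover_grip and keeper above 0.09 m or z of cover_grip in the frame of keeper above 0.15 m)), for 0.2 s.
2. every capped jar is in the box and every empty pot is in the basket (x of jar1_mid in the frame of keeper between -0.055 and 0.055 m and y of jar1_mid in the frame of keeper between -0.11 and 0.11 m and z of jar1_mid in the frame of keeper between 0 and 0.046 m and x of jar2_mid in the frame of keeper between -0.055 and 0.055 m and y of jar2_mid in the frame of keeper between -0.11 and 0.11 m and z of jar2_mid in the frame of keeper between 0 and 0.046 m and x of jar3_mid in the frame of keeper between -0.055 and 0.055 m and y of jar3_mid in the frame of keeper between -0.11 and 0.11 m and z of jar3_mid in the frame of keeper between 0 and 0.046 m and x of jar4_mid in the frame of keeper between -0.055 and 0.055 m and y of jar4_mid in the frame of keeper between -0.11 and 0.11 m and z of jar4_mid in the frame of keeper between 0 and 0.046 m and x of pot1_mid in the frame of basket between -0.093 and 0.093 m and y of pot1_mid in the frame of basket between -0.093 and 0.093 m and z of pot1_mid in the frame of basket between 0 and 0.06 m and x of pot2_mid in the frame of basket between -0.093 and 0.093 m and y of pot2_mid in the frame of basket between -0.093 and 0.093 m and z of pot2_mid in the frame of basket between 0 and 0.06 m), for 0.2 s.
3. the cover is seated on its pins, flat on the rim, over the packed jars (all of step 2 and x of cover_grip in the frame of keeper between -0.007 and 0.007 m and y of cover_grip in the frame of keeper between -0.007 and 0.007 m and z of cover_grip in the frame of keeper between 0.094 and 0.102 m and angle between cover_grip's own z axis and vertical below 0.03 rad and angle between the y axis of cover_grip and the y axis of keeper, either way round below 0.08 rad), for 0.3 s.
4. first stroke: plunger down at its stop with the cover seated (value of joint plunger above 0.0195 m and x of cover_grip in the frame of keeper between -0.007 and 0.007 m and y of cover_grip in the frame of keeper between -0.007 and 0.007 m and z of cover_grip in the frame of keeper between 0.094 and 0.102 m and angle between cover_grip's own z axis and vertical below 0.03 rad and angle between the y axis of cover_grip and the y axis of keeper, either way round below 0.08 rad), for 0.1 s.
5. plunger right up again after the first stroke (value of joint plunger below 0.004 m), for 0.1 s.
6. second stroke: plunger down at its stop with the cover seated (all of step 4), for 0.1 s.
7. plunger right up again after the second stroke (value of joint plunger below 0.004 m), for 0.1 s.
8. third stroke: plunger down at its stop with the cover seated (all of step 6), for 0.1 s.
At the end, for the whole second after the job is handed in: All jars lie in the well, middles under 46 mm high; all pots are in the basket; the cover sits on both pins within 7 mm, handle middle 94 to 102 mm high, tilt under 0.03 rad, turn under 0.08; then three strokes of 19.5 mm or more, back to within 4 mm between and at the end (all of step 3 and value of joint plunger below 0.004 m and linear speed of cover below 0.02 m/s); the robot touches nothing.
It fails at once if a bystander is displaced by more than 30 mm (distance of any of oil_bottle, sauce_jar, sauce_jar2, shaker, mill, tape from where it was at the start of the episode above 0.03 m).
Of jar1, jar2, jar3, jar4 only 2 to 4 are there at a start; the rules pass over those that are not, and their reading is None.
Of pot1, pot2 only 1 to 2 are there at a start; the rules pass over those that are not, and their reading is None.
At some moment in a run one of jar1, jar2, jar3, jar4 may be knocked a few centimetres aside while the robot is not near it.
Once in a run the grip may slacken for a moment while it holds something.
It also fails if it takes over 210 s, if anything falls off the work surface, if the arm or the gripper's body presses on something with over 40 N, if the wrist force passes 120 N, or if a joint passes its speed limit or range.

## Working session

There is one attempt and no reset: what is moved stays moved. The work goes in short steps, Python scripts to look and compute and a shell command to move; the robot and the scene stay as the last step left them, time stands still between calls to the robot, and variables do not carry over. Pictures are saved under pics/ and viewed, at most 14 in all, crops included, and the job is handed in when it is done.

```bash
ls; mkdir -p pics; cat > h.py <<'E'
import numpy as np, cv2
from rig import env, capture, camera_params
def shot(n,f):
    p=camera_params(n); im,d=capture(n); cv2.imwrite(f'pics/{f}.png',im[:,:,::-1]); np.savez(f'pics/{f}.npz',im=im,d=d,K=p['mtx'],T=p['extrinsics']); return im,d,p
def load(f):
    z=np.load(f'pics/{f}.npz'); return z['im'],z['d'],z['K'],z['T']
def plane(u,v,z,K,T):
    r=T[:3,:3]@np.linalg.inv(K)@np.array([u,v,1.]); o=T[:3,3]; return o+r*(z-o[2])/r[2]
def cloud(d,K,T):
    v,u=np.indices(d.shape); x=(u-K[0,2])/K[0,0]*d; y=(v-K[1,2])/K[1,1]*d
    return np.stack([x,y,d],-1)@T[:3,:3].T+T[:3,3]
E
python3 - <<'E'
from h import *
for n in('top','side'):
    im,d,p=shot(n,n+'0'); print(n,p['mtx'].round(1).tolist(),p['extrinsics'].round(3).tolist())
s=env.observe(); print(s['time'],s['position'],s['tool_rot'],env.tip_extent)
E
```

```text
pics
top [[483.7, 0.0, 321.6], [0.0, 483.7, 199.6], [0.0, 0.0, 1.0]] [[0.008, -0.98, 0.198, 0.321], [-1.0, -0.006, 0.012, -0.058], [-0.01, -0.198, -0.98, 1.341], [0.0, 0.0, 0.0, 1.0]]
side [[453.0, 0.0, 316.9], [0.0, 453.0, 202.5], [0.0, 0.0, 1.0]] [[0.805, -0.419, 0.421, 0.049], [-0.594, -0.556, 0.581, -0.741], [-0.009, -0.718, -0.696, 0.915], [0.0, 0.0, 0.0, 1.0]]
0.1 [0.23954218 0.57668095 0.22953836] [[-9.23467937e-01  3.83674632e-01 -8.63983513e-04]
 [ 3.83675547e-01  9.23466696e-01 -1.52877415e-03]
 [ 2.11308138e-04 -1.74326326e-03 -9.99998458e-01]] 0.008
```

View pics/top0.png

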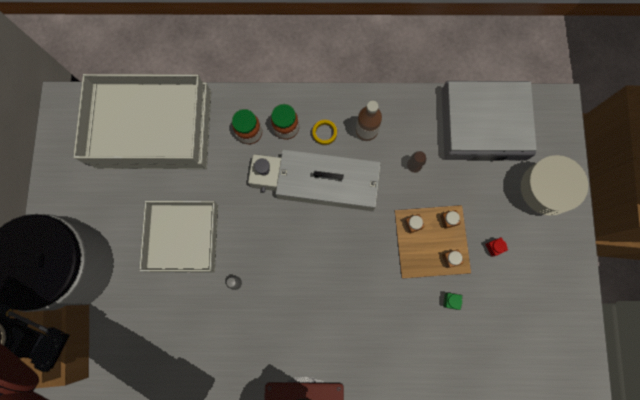

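View pics/side0.png

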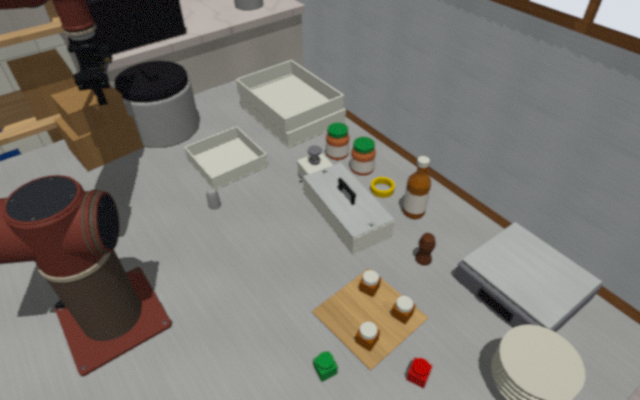

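The top view shows the keeper with its cover at (328,178), handle (328,176) and plunger (262,167), so +y of the box points left. The wash basket is at (178,237) and the board at (433,241).
Candidates:
- **Capped jars:** white caps at (416,223), (452,218) and (455,258). The look-alikes are green at (454,301) and red at (498,246).
- **Basket:** (178,237) is about 190 mm square. The larger tray at (140,120) is not it.

```bash
python3 - <<'E'
from h import *
im,d,K,T=load('top0'); P=cloud(d,K,T); hsv=cv2.cvtColor(im,cv2.COLOR_RGB2HSV)
def reg(m,box,z):
    u0,u1,v0,v1=box; mm=np.zeros(m.shape,np.uint8); mm[v0:v1,u0:u1]=m[v0:v1,u0:u1]
    n,l,st,c=cv2.connectedComponentsWithStats(mm); i=1+st[1:,4].argmax(); 
    vs,us=np.nonzero(l==i); X=np.array([plane(u,v,z,K,T)[:2] for u,v in zip(us,vs)],np.float32)
    r=cv2.minAreaRect(X*1000); print(box,z,'n',len(us),'mean',X.mean(0).round(4),'rect',np.round(r[0],1),np.round(r[1],1),round(r[2],1),'zmed',np.median(P[vs,us,2]).round(3)); return r
Z=P[...,2]
reg((hsv[...,2]<50).astype(np.uint8),(300,360,160,195),.105)
reg(((Z>.05)&(Z<.085)).astype(np.uint8),(272,392,140,215),.066)
reg((hsv[...,2]<125).astype(np.uint8),(250,274,155,176),.11)
b=cv2.inRange(hsv,(8,80,60),(22,255,255)); reg(b,(390,475,200,285),.006)
g=((hsv[...,1]<60)&(hsv[...,2]>150)).astype(np.uint8)
reg(((Z>.025)&(Z<.07)).astype(np.uint8),(135,222,193,280),.05)
for bx in((404,428,212,236),(440,464,207,230),(442,468,246,270)): reg(g,bx,.056)
big=cv2.resize(im[140:290,230:480],None,fx=3,fy=3,interpolation=cv2.INTER_CUBIC); cv2.imwrite('pics/c1.png',big[:,:,::-1])
E
```

```text
(300, 360, 160, 195) 0.105 n 127 mean [ 0.6368 -0.0542] rect [636.4 -57. ] [74.4 14.7] 85.2 zmed 0.104
(272, 392, 140, 215) 0.066 n 4644 mean [ 0.6385 -0.053 ] rect [639.6 -47.1] [295.1 129.9] 82.7 zmed 0.066
(250, 274, 155, 176) 0.11 n 289 mean [0.6588 0.1204] rect [662.3 121.5] [55.6 50.4] 1.7 zmed 0.108
(390, 475, 200, 285) 0.006 n 4125 mean [ 0.4721 -0.3447] rect [ 476.5 -347.8] [189.6 189.9] 4.7 zmed 0.006
(135, 222, 193, 280) 0.05 n 888 mean [0.4868 0.35  ] rect [481.1 343. ] [189.5 196.5] 0.3 zmed 0.045
(404, 428, 212, 236) 0.056 n 121 mean [ 0.5219 -0.2954] rect [ 522.5 -295.8] [29.8 32.2] 0.4 zmed 0.056
(440, 464, 207, 230) 0.056 n 116 mean [ 0.5343 -0.3942] rect [ 534.1 -394.1] [29.4 30.5] 87.5 zmed 0.056
(442, 468, 246, 270) 0.056 n 127 mean [ 0.4273 -0.3962] rect [ 427.1 -395.8] [30.8 32.5] 43.8 zmed 0.056
```

View pics/c1.png

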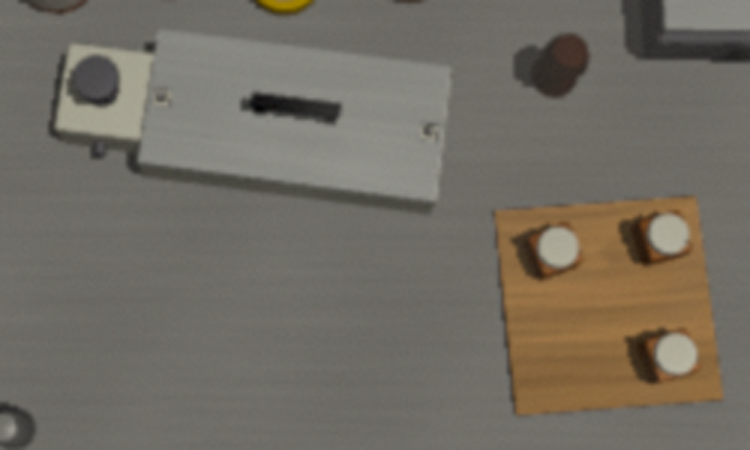

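Moving above the handle; the box's y axis is turned about −7.5° from the world's.

```bash

python3 -m creep '[[[0,0.04,-0.06,0,-0.13],[0,0.08,-0.12,0,-0.26],[0,0.12,-0.18,0,-0.4],[0,0.16,-0.24,0,-0.55],[0,0.19,-0.30,0,-0.7]]]'
python3 -m creep '[[[0,0.04,-0.06,0,-0.13],[0,0.08,-0.12,0,-0.26],[0,0.12,-0.18,0,-0.4],[0,0.16,-0.24,0,-0.55],[0,0.18,-0.30,0,-0.6]]]'
python3 -m creep '[[[0,0.027,-0.03,0,0],[0,0.027,-0.03,0,0],[0,0.027,-0.03,0,0],[0,0.027,-0.03,0,0]]]'
python3 - <<'E'
from h import *
s=env.observe(); print(s['time'],s['position'].round(4),s['tool_rot'].round(3).tolist())
im,d,p=shot('wrist','w1'); print(p['mtx'].round(1).tolist(),p['extrinsics'].round(3).tolist())
im,d,K,T=load('top0')
a=plane(284.3,172.3,.068,K,T);b=plane(373.7,184,.068,K,T);print(a,b,(a+b)/2,np.degrees(np.arctan2(a[0]-b[0],a[1]-b[1])))
E
```

```text
time: 0.72
position: [0.4096, 0.3127, 0.2303]
tool_rot: [[-0.455, 0.891, -0.0], [0.891, 0.455, -0.0], [-0.0, -0.0, -1.0]]
ft_force: [0.7, -0.3, 1.1]
opening: 1.001
grasp_force: 0.0
time: 1.35
position: [0.574, 0.0477, 0.2301]
tool_rot: [[0.125, 0.992, -0.0], [0.992, -0.125, 0.0], [0.0, -0.0, -1.0]]
ft_force: [0.4, 0.2, 0.4]
opening: 1.005
grasp_force: 0.0
time: 1.85
position: [0.5995, 0.0208, 0.2304]
tool_rot: [[0.121, 0.993, -0.001], [0.993, -0.121, 0.0], [0.0, -0.001, -1.0]]
ft_force: [-0.5, 0.7, -0.9]
opening: 1.003
grasp_force: 0.0
1.85 [0.5995 0.0208 0.2304] [[0.121, 0.993, -0.001], [0.993, -0.121, 0.0], [0.0, -0.001, -1.0]]
[[309.7, 0.0, 322.4], [0.0, 309.7, 197.7], [0.0, 0.0, 1.0]] [[0.993, -0.116, -0.035, 0.609], [-0.121, -0.952, -0.281, 0.099], [-0.001, 0.283, -0.959, 0.384], [0.0, 0.0, 0.0, 1.0]]
[0.65347434 0.05929518 0.068     ] [ 0.62220735 -0.18298039  0.068     ] [ 0.63784085 -0.0618426   0.068     ] 7.353686034443821
```

View pics/w1.png

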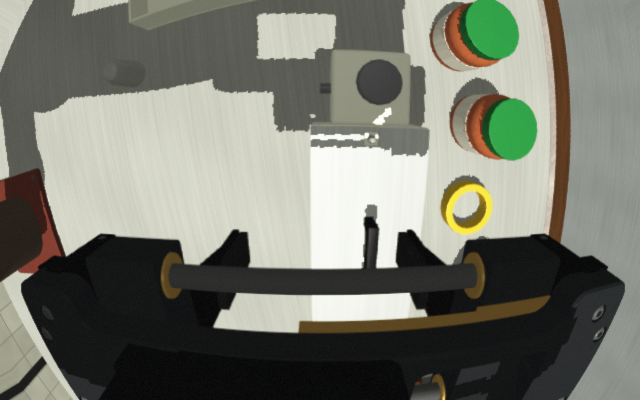

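The wrist view shows the handle top at (371,225–265), the +y pin at (372,140) and the plunger head at (379,81). I'll refine from these.

```bash
cat >> h.py <<'E'
def fish(u,v,z,K,T):
    a=np.array([(u-K[0,2])/K[0,0],(v-K[1,2])/K[1,1]]); t=np.hypot(*a)
    r=T[:3,:3]@np.r_[a/max(t,1e-9)*np.sin(t),np.cos(t)]; o=T[:3,3]; return (o+r*(z-o[2])/r[2])
E
python3 - <<'E'
from h import *
im,d,K,T=load('w1')
for u,v,z in((372,140,.075),(371,222,.105),(371,262,.105),(379,81,.11)): print(fish(u,v,z,K,T).round(4))
E
```

```text
[0.655  0.0625 0.075 ]
[ 0.6432 -0.0129  0.105 ]
[ 0.6404 -0.0571  0.105 ]
[0.6617 0.1188 0.11  ]
```

```bash

python3 -m creep '[[[0,0.039,-0.082,0,-0.007],[0,0.039,-0.082,0,-0.007],[0,0.039,-0.082,-0.06,-0.007],[0,0.039,-0.082,-0.11,-0.007],[0,0.039,-0.082,-0.143,-0.007]]]'
python3 -m creep '[[[0,0,0,0,0],[255,0,0,0,0],[255,0,0,0,0],[255,0,0,0,0],[255,0,0,0,0]]]'
python3 -m creep '[[[255,0,0,0,0],[255,0,0,0.02,0],[255,0,0,0.04,0],[255,0,0,0.06,0],[255,0,0,0.08,0]]]'
```

```text
time: 2.52
position: [0.6374, -0.061, 0.0847]
tool_rot: [[0.128, 0.992, -0.003], [0.992, -0.128, 0.001], [0.0, -0.003, -1.0]]
ft_force: [-0.1, 0.5, 0.2]
opening: 1.004
grasp_force: 0.0
time: 3.15
position: [0.6397, -0.0626, 0.0885]
tool_rot: [[0.13, 0.992, 0.001], [0.992, -0.13, -0.0], [-0.0, 0.001, -1.0]]
ft_force: [0.3, -0.6, 0.2]
opening: 0.631
grasp_force: 0.0
time: 3.78
position: [0.6397, -0.0625, 0.1699]
tool_rot: [[0.13, 0.992, 0.002], [0.992, -0.13, -0.0], [-0.0, 0.002, -1.0]]
ft_force: [0.0, -0.6, -0.4]
opening: 0.065
grasp_force: 0.0
```

The fingers close slowly, about 1 s for full travel, so I lifted too early. Going again.

```bash

python3 -m creep '[[[150,0,0,0,0],[150,0,0,0,0],[150,0,0,0,0],[150,0,0,0,0],[150,0,0,-0.02,0]]]'
python3 -m creep '[[[150,0,0,-0.03,0],[150,0,0,-0.06,0],[150,0,0,-0.062,0],[150,0,0,-0.062,0],[255,0,0,-0.062,0]]]'
python3 -m creep '[[[255,0,0,0,0],[255,0,0,0,0],[255,0,0,0,0],[255,0,0,0,0],[255,0,0,0,0]]]'
python3 -m creep '[[[255,0,0,0,0],[255,0,0,0.005,0],[255,0,0,0.015,0],[255,0,0,0.015,0],[255,0,0,0.015,0]]]'
```

```text
time: 4.4
position: [0.6405, -0.0627, 0.1483]
tool_rot: [[0.13, 0.992, 0.003], [0.992, -0.13, -0.001], [-0.0, 0.003, -1.0]]
ft_force: [-0.0, 0.1, 0.1]
opening: 0.407
grasp_force: 0.0
time: 5.03
position: [0.6403, -0.0627, 0.0871]
tool_rot: [[0.13, 0.992, 0.002], [0.992, -0.13, -0.001], [-0.0, 0.003, -1.0]]
ft_force: [-0.1, -0.6, 0.6]
opening: 0.355
grasp_force: 0.0
time: 5.65
position: [0.6396, -0.0626, 0.0863]
tool_rot: [[0.13, 0.992, 0.001], [0.992, -0.13, -0.0], [-0.0, 0.001, -1.0]]
ft_force: [-2.5, 0.4, 6.3]
opening: 0.135
grasp_force: 30.0
time: 6.28
position: [0.639, -0.0624, 0.1003]
tool_rot: [[0.13, 0.992, -0.0], [0.992, -0.13, 0.0], [-0.0, -0.0, -1.0]]
ft_force: [-0.3, 0.1, -4.7]
opening: 0.13
grasp_force: 30.0
```

```bash

python3 -m creep '[[[255,0,0,0.02,0],[255,0,0,0.05,0],[255,0,0,0.06,0],[255,-0.04,0.005,0.06,0],[255,-0.08,0.01,0.06,0]]]'
python3 -m creep '[[[255,-0.045,0.005,0,0],[255,-0.09,0.012,0,0],[255,-0.09,0.012,-0.03,0],[255,-0.09,0.012,-0.06,0],[255,-0.09,0.012,-0.09,0]]]'
python3 -m creep '[[[255,0,0,-0.03,0],[255,0,0,-0.038,0],[255,0,0,-0.043,0],[255,0,0,-0.043,0],[255,0,0,-0.043,0]]]'
```

```text
time: 6.9
position: [0.5583, -0.0524, 0.1606]
tool_rot: [[0.13, 0.992, -0.0], [0.992, -0.13, -0.0], [-0.0, -0.0, -1.0]]
ft_force: [-0.2, 0.9, -3.9]
opening: 0.136
grasp_force: 30.0
time: 7.52
position: [0.4694, -0.0405, 0.0703]
tool_rot: [[0.13, 0.992, 0.002], [0.992, -0.13, -0.0], [-0.0, 0.002, -1.0]]
ft_force: [0.8, 0.2, -4.1]
opening: 0.131
grasp_force: 30.0
time: 8.15
position: [0.4702, -0.0407, 0.0286]
tool_rot: [[0.13, 0.992, 0.002], [0.992, -0.13, -0.0], [-0.0, 0.002, -1.0]]
ft_force: [1.3, -0.6, -4.6]
opening: 0.138
grasp_force: 3.0
```

The grip slackened (3 N), but the cover is only a few mm up. I'll set it down and release.

```bash

python3 -m creep '[[[255,0,0,-0.002,0],[255,0,0,-0.003,0],[150,0,0,-0.003,0],[150,0,0,-0.003,0],[150,0,0,-0.003,0]]]'
python3 -m creep '[[[0,0,0,0,0],[0,0,0,0.06,0],[0,0,0,0.12,0],[0,-0.02,0.05,0.18,0],[0,-0.02,0.1,0.2,0]]]'
python3 - <<'E'
from h import *
for n in('top','side'): shot(n,n+'1')
im,d,K,T=load('top1')
cv2.imwrite('pics/c2.png',cv2.resize(im[130:290,220:480],None,fx=3,fy=3,interpolation=cv2.INTER_CUBIC)[:,:,::-1])
E
```

```text
time: 8.78
position: [0.4695, -0.0405, 0.0247]
tool_rot: [[0.13, 0.992, 0.001], [0.992, -0.13, -0.0], [-0.0, 0.001, -1.0]]
ft_force: [-0.5, 0.1, 0.2]
opening: 0.37
grasp_force: 0.0
time: 9.4
position: [0.4502, 0.0531, 0.2239]
tool_rot: [[0.133, 0.991, 0.004], [0.991, -0.133, -0.0], [0.0, 0.004, -1.0]]
ft_force: [0.7, 1.1, -0.0]
opening: 0.895
grasp_force: 0.0
```

View pics/c2.png

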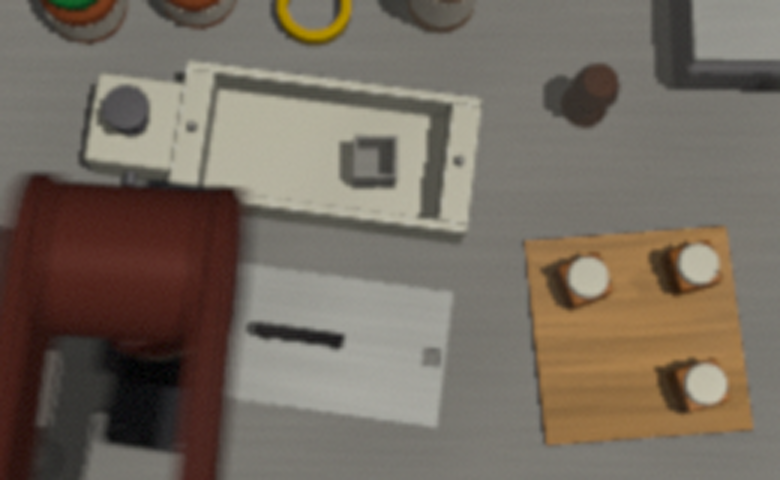

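One pot is present, at crop (375,159), which is pixel (345,183). The cover lies flat in front of the box with its handle at crop (297,335). I'll measure the pot and the bystander clearances.

```bash
python3 - <<'E'
from h import *
im,d,K,T=load('top1'); P=cloud(d,K,T); hsv=cv2.cvtColor(im,cv2.COLOR_RGB2HSV)
c=np.array([.638,-.0612]); a=np.radians(7.4); X=np.array([np.cos(a),-np.sin(a)]);Y=np.array([np.sin(a),np.cos(a)])
def box(p): q=np.asarray(p)[:2]-c; return (q@X).round(4),(q@Y).round(4)
# pot: points with z>.03 & in well
m=(P[...,2]>.035)&(P[...,2]<.06); v,u=np.nonzero(m[170:200,330:362]); v+=170;u+=330
Q=P[v,u]; print('pot rim pts',len(Q),Q.mean(0).round(4),'box',box(Q.mean(0))); r=cv2.minAreaRect(Q[:,:2].astype(np.float32)*1000); print(r)
V=hsv[170:200,330:362,2]; 
for row in V[::1]: print(' '.join('%3d'%x for x in row))
for n,(u0,u1,v0,v1) in dict(bottle=(355,385,95,142),sj2=(270,300,100,140),sj1=(230,262,105,145),mill=(408,430,148,172),shaker=(222,244,272,292),tape=(310,338,118,146)).items():
    q=P[v0:v1,u0:u1].reshape(-1,3); q=q[q[:,2]>.015]; print(n,q.min(0).round(3),q.max(0).round(3))
E
```

```text
pot rim pts 89 [ 0.6322 -0.1058  0.0476] box (np.float64(0.0), np.float64(-0.045))
((615.43115234375, -100.11741638183594), (46.108272552490234, 84.41549682617188), 72.2573013305664)
179 179 179 179 178 178 177 177 177 176 176 176 176 175 175 176 175 176 175 176 177 177 176 177 177 178 179 179 178 179 180 180
179 178 178 178 179 178 176 177 176 177 175 175 175 176 175 176 177 175 177 176 176 176 178 177 179 178 177 179 178 178 180 182
178 178 178 178 177 176 178 176 176 176 176 177 175 175 177 177 176 176 175 177 177 177 177 178 178 177 178 178 177 179 180 178
179 178 176 178 177 176 178 176 174 175 175 175 176 178 176 177 178 178 178 178 178 178 178 179 178 179 178 179 179 180 179 173
178 178 178 177 177 177 177 174 165 161 163 165 169 170 169 171 171 171 172 171 170 172 174 178 178 179 178 178 180 180 182 171
178 178 178 178 177 178 178 169 144 133 130 130 133 137 135 137 137 137 137 134 134 141 158 174 178 178 178 180 178 180 182 171
176 177 178 170 167 167 165 149 127 101  92  90  91  92  91  91  90  91  90  88  90 109 147 172 179 179 179 179 180 181 182 170
179 178 170 137 121 1
[... 2521 characters left out ...]
3 184 172 122  86
174 175 177 179 178 179 179 178 180 180 181 179 181 181 181 182 182 182 183 183 181 181 183 182 181 183 181 184 185 174 120  87
165 168 174 178 178 175 176 175 175 177 179 180 182 182 181 181 181 182 182 182 182 182 182 184 182 183 182 183 185 172 120  85
173 177 179 178 177 171 170 169 167 165 175 179 180 178 178 178 178 181 182 182 182 182 183 182 184 183 183 183 185 173 121  87
bottle [ 0.321 -0.2    0.015] [ 0.823 -0.058  1.341]
sj2 [ 0.321 -0.058  0.015] [0.838 0.1   1.341]
sj1 [ 0.321 -0.058  0.016] [0.823 0.207 1.341]
mill [ 0.321 -0.324  0.015] [ 0.711 -0.058  1.341]
shaker [ 0.321 -0.058  0.016] [0.375 0.199 1.341]
tape [ 0.321 -0.082  0.015] [ 0.824 -0.013  1.341]
```

```bash
cat >> h.py <<'E'
_c=np.array([.638,-.0612]); _a=np.radians(7.4); _X=np.array([np.cos(_a),-np.sin(_a)]);_Y=np.array([np.sin(_a),np.cos(_a)])
def tobox(p): q=np.asarray(p)[:2]-_c; return np.round([q@_X,q@_Y],4)
def frombox(x,y): return np.round(_c+x*_X+y*_Y,4)
E
python3 - <<'E'
from h import *
im,d,K,T=load('top1'); P=cloud(d,K,T)
p=plane(344.9,182.2,.05,K,T); print('pot',p.round(4),tobox(p))
for n,(u0,u1,v0,v1) in dict(bottle=(355,385,95,142),sj2=(270,300,100,140),sj1=(230,262,105,145),mill=(408,430,148,172),tape=(310,338,118,146)).items():
    q=P[v0:v1,u0:u1].reshape(-1,3); q=q[(q[:,2]>.015)&(q[:,2]<.4)]; print(n,np.percentile(q,3,axis=0).round(3),np.percentile(q,97,axis=0).round(3))
im,d,p=shot('top','top2')[0],0,0
for y in(-70,0,70): print(frombox(0,y/1000))
E
```

```text
pot [ 0.6311 -0.106   0.05  ] [-0.0011 -0.0453]
bottle [ 0.765 -0.197  0.026] [ 0.809 -0.14   0.192]
sj2 [0.769 0.029 0.024] [0.832 0.094 0.104]
sj1 [0.754 0.135 0.024] [0.817 0.199 0.104]
mill [ 0.676 -0.32   0.017] [ 0.709 -0.287  0.091]
tape [ 0.754 -0.082  0.017] [ 0.821 -0.016  0.029]
[ 0.629  -0.1306]
[ 0.638  -0.0612]
[0.647  0.0082]
```

```bash

python3 -m creep '[[[75,0.04,-0.03,0,0.05],[75,0.08,-0.07,0,0.1],[75,0.12,-0.11,0,0.133],[75,0.16,-0.15,0,0.133],[75,0.181,-0.159,-0.02,0.133]]]'
python3 -m creep '[[[75,0,0,-0.04,0],[75,0,0,-0.07,0],[75,0,0,-0.07,0],[75,0,0,-0.07,0],[75,0,0,-0.07,0]]]'
```

```text
time: 10.18
position: [0.6324, -0.1107, 0.2004]
tool_rot: [[0.001, 1.0, 0.001], [1.0, -0.001, -0.002], [-0.002, 0.001, -1.0]]
ft_force: [-1.1, -0.3, -0.4]
opening: 0.71
grasp_force: 0.0
time: 10.8
position: [0.6318, -0.1066, 0.133]
tool_rot: [[-0.003, 1.0, 0.003], [1.0, 0.003, -0.001], [-0.001, 0.003, -1.0]]
ft_force: [-0.6, -0.5, 0.4]
opening: 0.705
grasp_force: 0.0
```

Well placed, so I'll go down and grip the pot.

```bash

python3 -m creep '[[[75,0,0,-0.05,0],[75,0,0,-0.085,0],[75,0,0,-0.108,0],[75,0,0,-0.108,0],[255,0,0,-0.108,0]]]'
python3 -m creep '[[[255,0,0,0,0],[255,0,0,0,0],[255,0,0,0,0],[255,0,0,0,0],[255,0,0,0.01,0]]]'
python3 -m creep '[[[255,0,0,0.04,0],[255,0,0,0.08,0],[255,0,0,0.12,0],[255,0,0,0.13,0],[255,0,0,0.13,0]]]'
```

```text
time: 11.42
position: [0.6322, -0.1064, 0.0251]
tool_rot: [[-0.003, 1.0, 0.003], [1.0, 0.003, -0.001], [-0.001, 0.003, -1.0]]
ft_force: [1.2, 0.7, -0.1]
opening: 0.655
grasp_force: 0.0
time: 12.05
position: [0.6299, -0.1058, 0.0326]
tool_rot: [[-0.003, 1.0, -0.002], [1.0, 0.003, 0.0], [0.0, -0.002, -1.0]]
ft_force: [-0.3, 1.0, -0.5]
opening: 0.458
grasp_force: 30.0
time: 12.68
position: [0.6308, -0.106, 0.1632]
tool_rot: [[-0.003, 1.0, 0.001], [1.0, 0.003, -0.0], [-0.0, 0.001, -1.0]]
ft_force: [-0.6, -0.7, -0.8]
opening: 0.459
grasp_force: 30.0
```

```bash

python3 -m creep '[[[255,-0.02,0.06,0,0],[255,-0.04,0.115,0,0],[255,-0.06,0.17,0,0],[255,-0.075,0.225,0,0],[255,-0.075,0.225,0,0]]]'
python3 -m creep '[[[255,-0.02,0.06,0,0],[255,-0.04,0.115,0,0],[255,-0.06,0.17,0,0],[255,-0.073,0.226,0,0],[255,-0.073,0.226,0,0]]]'
python3 -m creep '[[[255,0,0,-0.05,0],[255,0,0,-0.1,0],[255,0,0,-0.133,0],[255,0,0,-0.133,0],[75,0,0,-0.133,0]]]'
python3 -m creep '[[[75,0,0,0,0],[75,0,0,0,0],[75,0,0,0.06,0],[75,0,0,0.12,0],[75,0,-0.03,0.17,0]]]'
```

```text
time: 13.3
position: [0.5528, 0.1225, 0.1603]
tool_rot: [[-0.008, 1.0, -0.005], [1.0, 0.008, 0.001], [0.001, -0.005, -1.0]]
ft_force: [-0.3, -0.8, -0.3]
opening: 0.458
grasp_force: 30.0
time: 13.92
position: [0.481, 0.3471, 0.1609]
tool_rot: [[-0.007, 1.0, -0.003], [1.0, 0.007, -0.001], [-0.001, -0.003, -1.0]]
ft_force: [0.7, -0.8, -1.3]
opening: 0.454
grasp_force: 30.0
time: 14.55
position: [0.4835, 0.3441, 0.0305]
tool_rot: [[-0.002, 1.0, -0.0], [1.0, 0.002, -0.0], [-0.0, -0.0, -1.0]]
ft_force: [0.9, -0.2, 0.8]
opening: 0.509
grasp_force: 0.0
time: 15.18
position: [0.4831, 0.3163, 0.2036]
tool_rot: [[-0.006, 1.0, 0.003], [1.0, 0.006, 0.002], [0.002, 0.003, -1.0]]
ft_force: [0.9, 0.0, 0.9]
opening: 0.703
grasp_force: 0.0
```

```bash

python3 -m creep '[[[75,0,-0.06,0,0],[75,0,-0.12,0.02,0],[75,0,-0.18,0.02,0],[75,0,-0.24,0.02,0],[75,0,-0.30,0.02,0]]]'
python3 -m creep '[[[75,0,-0.06,0,0],[75,0,-0.12,0,0],[75,0,-0.18,0,0],[75,0,-0.24,0,0],[75,0,-0.30,0,0]]]'
python3 -m creep '[[[75,0,-0.06,0,0],[75,0,-0.12,0,0],[75,0,-0.18,0,0],[75,0,-0.18,0,0],[75,0,-0.18,0,0]]]'
python3 - <<'E'
from h import *
s=env.observe(); print(s['time'],s['position'].round(4))
shot('wrist','w2'); im,d,_=shot('top','top3')
E
```

```text
time: 15.8
position: [0.4827, 0.0133, 0.2211]
tool_rot: [[-0.004, 1.0, 0.002], [1.0, 0.004, -0.0], [-0.0, 0.002, -1.0]]
ft_force: [0.5, 0.4, 1.1]
opening: 0.705
grasp_force: 0.0
time: 16.42
position: [0.4826, -0.287, 0.221]
tool_rot: [[-0.003, 1.0, 0.002], [1.0, 0.003, -0.001], [-0.001, 0.002, -1.0]]
ft_force: [0.6, -0.3, 0.2]
opening: 0.704
grasp_force: 0.0
time: 17.05
position: [0.4826, -0.4646, 0.22]
tool_rot: [[-0.003, 1.0, -0.0], [1.0, 0.003, 0.001], [0.001, -0.0, -1.0]]
ft_force: [-0.2, -0.4, -0.0]
opening: 0.706
grasp_force: 0.0
17.05 [ 0.4826 -0.4646  0.22  ]
```

View pics/w2.png

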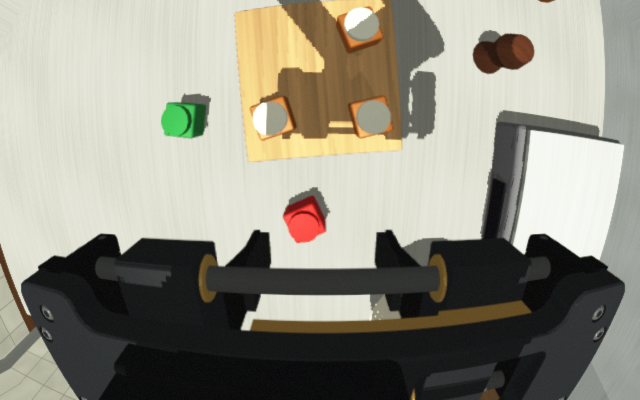

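The wrist view shows the amber jars with caps at (361,23), (272,119) and (373,117). The green (178,120) and red (304,220) ones are look-alikes. I'll rectify to the jar's shoulder plane to get the yaws.

```bash
cat >> h.py <<'E'
def rectify(f,z,x0,x1,y0,y1,s=.0005):  # rows: x decreasing, cols: y decreasing
    im,d,K,T=load(f); xs=np.arange(x1,x0,-s); ys=np.arange(y1,y0,-s)
    gy,gx=np.meshgrid(ys,xs); p=(np.stack([gx,gy,np.full_like(gx,z)],-1)-T[:3,3])@T[:3,:3]
    t=np.arctan2(np.hypot(p[...,0],p[...,1]),p[...,2])/np.hypot(p[...,0],p[...,1])
    return cv2.remap(im,(K[0,2]+K[0,0]*t*p[...,0]).astype(np.float32),(K[1,2]+K[1,1]*t*p[...,1]).astype(np.float32),cv2.INTER_CUBIC)
E
python3 - <<'E'
from h import *
im,d,K,T=load('w2')
out=[]
for u,v in((361,23),(272,119),(373,117)):
    c=fish(u,v,.056,K,T); r=rectify('w2',.044,c[0]-.04,c[0]+.04,c[1]-.04,c[1]+.04,.0003)
    h=cv2.cvtColor(r,cv2.COLOR_RGB2HSV); m=cv2.inRange(h,(0,150,60),(14,255,255)); m=cv2.morphologyEx(m,cv2.MORPH_OPEN,np.ones((5,5)))
    k=cv2.findContours(m,0,2)[0]; k=max(k,key=cv2.contourArea); q=cv2.minAreaRect(k)
    print(c.round(4),'rect ctr',(c[0]+.04-q[0][1]*.0003).round(4),(c[1]+.04-q[0][0]*.0003).round(4),np.array(q[1])*.3,q[2])
    r=np.hstack([r,np.repeat(m[...,None],3,2)]); out.append(r)
cv2.imwrite('pics/r1.png',np.hstack([cv2.resize(o,None,fx=.5,fy=.5) if 0 else o[:,:266] for o in out])[:,:,::-1])
im,d,K,T=load('top3'); 
E
```

```text
[ 0.5218 -0.2942  0.056 ] rect ctr 0.5209 -0.2978 [44.35384827 43.70769653] 67.38013458251953
[ 0.4311 -0.3955  0.056 ] rect ctr 0.4414 -0.3904 [18.91245346 40.63259125] 70.28570556640625
[ 0.5346 -0.3932  0.056 ] rect ctr 0.5334 -0.3915 [42.42784424 36.94326553] 74.1974868774414
```

View pics/r1.png

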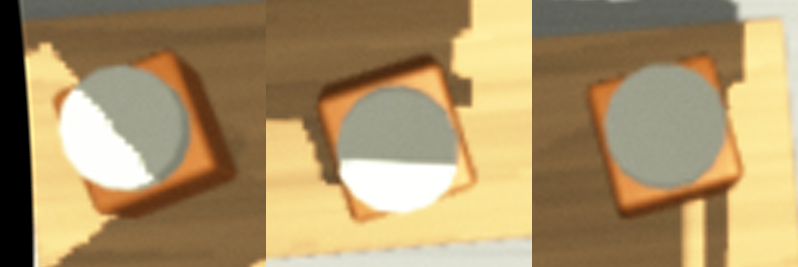

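Yaws from the rectified crops, as tool-y angles: J1 +22.5°, J2 +20°, J3 +16.5°. Taking J3 first.

```bash

python3 -m creep '[[[75,0.03,0.04,0,0.15],[75,0.052,0.071,-0.03,0.288],[75,0.052,0.071,-0.09,0.288],[75,0.052,0.071,-0.13,0.288],[75,0.052,0.071,-0.13,0.288]]]'
python3 -m creep '[[[75,0,0,-0.04,0],[75,0,0,-0.071,0],[75,0,0,-0.071,0],[255,0,0,-0.071,0],[255,0,0,-0.071,0]]]'
python3 -m creep '[[[255,0,0,0,0],[255,0,0,0,0],[255,0,0,0,0],[255,0,0,0.03,0],[255,0,0,0.08,0]]]'
```

```text
time: 17.77
position: [0.5329, -0.3902, 0.0864]
tool_rot: [[-0.289, 0.957, -0.006], [0.957, 0.289, 0.005], [0.007, -0.004, -1.0]]
ft_force: [-0.3, 0.3, 0.4]
opening: 0.704
grasp_force: 0.0
time: 18.4
position: [0.5363, -0.3953, 0.0221]
tool_rot: [[-0.287, 0.958, 0.003], [0.958, 0.287, -0.003], [-0.004, 0.002, -1.0]]
ft_force: [0.4, 0.5, 0.0]
opening: 0.556
grasp_force: 0.0
time: 19.02
position: [0.533, -0.3924, 0.0971]
tool_rot: [[-0.287, 0.958, -0.004], [0.958, 0.287, 0.004], [0.005, -0.003, -1.0]]
ft_force: [0.9, -0.6, -0.7]
opening: 0.461
grasp_force: 29.9
```

```bash

python3 -m creep '[[[255,0.01,0.02,0.05,-0.1],[255,0.03,0.08,0.05,-0.2],[255,0.05,0.14,0.05,-0.3],[255,0.07,0.195,0.05,-0.417],[255,0.095,0.25,0.05,-0.417]]]'
python3 -m creep '[[[255,0.001,0.017,0,0],[255,0.001,0.017,0,0],[255,0.001,0.017,0,0]]]'
```

```text
time: 19.65
position: [0.6298, -0.1421, 0.1491]
tool_rot: [[0.127, 0.992, -0.0], [0.992, -0.127, 0.0], [0.0, -0.0, -1.0]]
ft_force: [1.0, 0.1, -0.2]
opening: 0.457
grasp_force: 29.9
time: 20.02
position: [0.6302, -0.1284, 0.1489]
tool_rot: [[0.127, 0.992, -0.0], [0.992, -0.127, -0.001], [-0.001, -0.0, -1.0]]
ft_force: [0.5, -0.4, -1.4]
opening: 0.46
grasp_force: 29.9
```

```bash

python3 -m creep '[[[255,0,0.002,-0.05,0],[255,0,0.002,-0.1,0],[255,0,0.002,-0.129,0],[255,0,0.002,-0.129,0],[75,0,0.002,-0.129,0]]]'
python3 -m creep '[[[75,0,0,0,0],[75,0,0,0.01,0],[75,0,0,0.06,0],[75,0,0,0.12,0],[75,-0.03,-0.05,0.17,0]]]'
python3 -m creep '[[[75,-0.04,-0.06,0.02,0.1],[75,-0.08,-0.12,0.02,0.2],[75,-0.12,-0.18,0.02,0.35],[75,-0.1,-0.22,0.02,0.45],[75,-0.1,-0.27,0.02,0.45]]]'
python3 - <<'E'
from h import *
s=env.observe(); print(s['time'],s['position'].round(4))
shot('top','top4'); shot('wrist','w3'); im,d,K,T=load('top4')
cv2.imwrite('pics/c3.png',cv2.resize(im[130:290,220:480],None,fx=3,fy=3,interpolation=cv2.INTER_CUBIC)[:,:,::-1])
E
```

```text
time: 20.65
position: [0.6307, -0.1267, 0.0204]
tool_rot: [[0.128, 0.992, 0.0], [0.992, -0.128, -0.0], [-0.0, 0.0, -1.0]]
ft_force: [0.2, -0.5, 0.4]
opening: 0.509
grasp_force: 0.0
time: 21.28
position: [0.6085, -0.1643, 0.1857]
tool_rot: [[0.121, 0.993, 0.006], [0.993, -0.121, -0.002], [-0.001, 0.006, -1.0]]
ft_force: [-0.0, -0.8, 0.1]
opening: 0.702
grasp_force: 0.0
time: 21.9
position: [0.5059, -0.438, 0.2026]
tool_rot: [[-0.319, 0.948, 0.002], [0.948, 0.319, -0.002], [-0.002, 0.001, -1.0]]
ft_force: [0.8, -0.3, 0.3]
opening: 0.706
grasp_force: 0.0
21.9 [ 0.5059 -0.438   0.2026]
```

View pics/c3.png

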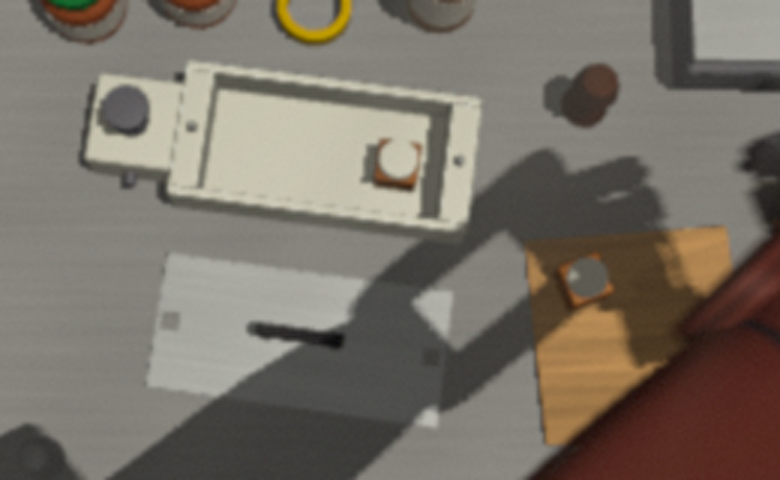

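J3 stands in the box at crop (398,160), and J1 is unmoved at (587,278). J1 next.

```bash

python3 -m creep '[[[75,0.016,0.05,0,0.07],[75,0.016,0.11,0,0.07],[75,0.016,0.142,-0.04,0.07],[75,0.016,0.142,-0.1,0.07],[75,0.016,0.142,-0.12,0.07]]]'
python3 -m creep '[[[75,0,0,-0.04,0],[75,0,0,-0.063,0],[75,0,0,-0.063,0],[255,0,0,-0.063,0],[255,0,0,-0.063,0]]]'
python3 -m creep '[[[255,0,0,0,0],[255,0,0,0,0],[255,0,0,0,0],[255,0,0,0.03,0],[255,0,0,0.08,0]]]'
```

```text
time: 22.62
position: [0.5204, -0.2909, 0.0778]
tool_rot: [[-0.385, 0.923, -0.004], [0.923, 0.385, 0.003], [0.005, -0.003, -1.0]]
ft_force: [-0.4, 0.5, 0.6]
opening: 0.702
grasp_force: 0.0
time: 23.25
position: [0.5236, -0.2947, 0.0198]
tool_rot: [[-0.384, 0.923, 0.003], [0.923, 0.384, -0.002], [-0.003, 0.002, -1.0]]
ft_force: [0.4, -0.1, -0.8]
opening: 0.562
grasp_force: 0.0
time: 23.88
position: [0.5204, -0.2922, 0.096]
tool_rot: [[-0.384, 0.923, -0.005], [0.923, 0.384, 0.003], [0.005, -0.003, -1.0]]
ft_force: [0.6, -0.2, -0.7]
opening: 0.458
grasp_force: 30.0
```

```bash

python3 -m creep '[[[255,0.01,0.02,0.05,-0.1],[255,0.03,0.08,0.05,-0.2],[255,0.05,0.14,0.05,-0.35],[255,0.08,0.195,0.05,-0.523],[255,0.11,0.25,0.05,-0.523]]]'
python3 -m creep '[[[255,0.015,0.046,0,0],[255,0.015,0.046,0,0],[255,0.015,0.046,0,0],[255,0.015,0.046,-0.04,0],[255,0.015,0.046,-0.06,0]]]'
```

```text
time: 24.5
position: [0.6317, -0.0437, 0.1477]
tool_rot: [[0.131, 0.991, 0.0], [0.991, -0.131, -0.0], [-0.0, 0.0, -1.0]]
ft_force: [0.8, -1.3, -0.9]
opening: 0.459
grasp_force: 30.0
time: 25.12
position: [0.6444, -0.001, 0.0854]
tool_rot: [[0.131, 0.991, -0.003], [0.991, -0.131, 0.0], [-0.0, -0.003, -1.0]]
ft_force: [-0.2, 0.9, -1.8]
opening: 0.456
grasp_force: 30.0
```

```bash

python3 -m creep '[[[255,0,0.002,-0.04,0],[255,0,0.002,-0.066,0],[255,0,0.002,-0.066,0],[75,0,0.002,-0.066,0],[75,0,0.002,-0.066,0]]]'
python3 -m creep '[[[75,0,0,0,0],[75,0,0,0.01,0],[75,0,0,0.06,0],[75,0,0,0.12,0],[75,-0.03,-0.05,0.17,0]]]'
python3 - <<'E'
from h import *
s=env.observe(); print(s['time'],s['position'].round(4))
im,d,p=shot('side','side5'); shot('top','top5')
im,d,K,T=load('top5'); hsv=cv2.cvtColor(im,cv2.COLOR_RGB2HSV)
m=cv2.inRange(hsv,(0,0,110),(179,70,255)); 
n,l,st,c=cv2.connectedComponentsWithStats(m[200:290,395:475])
for i in range(1,n):
    if 60<st[i,4]<400: print(st[i],plane(c[i][0]+395,c[i][1]+200,.056,K,T).round(4))
cv2.imwrite('pics/c4.png',np.vstack([cv2.resize(im[130:290,220:480],None,fx=2,fy=2),]) [:,:,::-1])
E
```

```text
time: 25.75
position: [0.647, 0.002, 0.023]
tool_rot: [[0.129, 0.992, 0.002], [0.992, -0.129, -0.0], [-0.0, 0.002, -1.0]]
ft_force: [-0.2, -0.1, 1.0]
opening: 0.602
grasp_force: 0.0
time: 26.38
position: [0.6239, -0.0368, 0.187]
tool_rot: [[0.125, 0.992, 0.006], [0.992, -0.125, -0.0], [0.0, 0.006, -1.0]]
ft_force: [1.1, -1.1, 0.2]
opening: 0.703
grasp_force: 0.0
26.375 [ 0.6239 -0.0368  0.187 ]
[ 53  51  14  14 155] [ 0.4269 -0.3948  0.056 ]
```

View pics/c4.png

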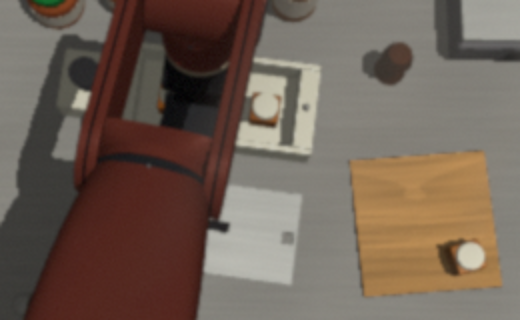

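J3 sits in the box, and J2 is unmoved on the board at (0.428,−0.395).

```bash

python3 -m creep '[[[75,-0.03,-0.05,0.01,0.1],[75,-0.06,-0.105,0.01,0.2],[75,-0.09,-0.16,0.01,0.35],[75,-0.12,-0.215,0.01,0.478],[75,-0.15,-0.265,0.01,0.478]]]'
python3 -m creep '[[[75,-0.03,-0.05,0,0],[75,-0.038,-0.084,0,0],[75,-0.038,-0.084,-0.05,0],[75,-0.038,-0.084,-0.1,0],[75,-0.038,-0.084,-0.1,0]]]'
```

```text
time: 27.1
position: [0.4708, -0.3045, 0.1924]
tool_rot: [[-0.343, 0.939, 0.0], [0.939, 0.343, 0.0], [-0.0, 0.0, -1.0]]
ft_force: [0.8, -0.5, 1.3]
opening: 0.708
grasp_force: 0.0
time: 27.72
position: [0.4312, -0.3839, 0.0876]
tool_rot: [[-0.342, 0.94, -0.007], [0.94, 0.342, 0.008], [0.01, -0.003, -1.0]]
ft_force: [-0.6, -0.2, -0.3]
opening: 0.712
grasp_force: 0.0
```

```bash

python3 -m creep '[[[75,-0.001,-0.004,-0.01,0],[75,-0.001,-0.004,-0.01,0],[75,-0.001,-0.004,-0.01,0]]]'
```

```text
time: 28.1
position: [0.4337, -0.3921, 0.0841]
tool_rot: [[-0.342, 0.94, 0.002], [0.94, 0.342, -0.002], [-0.003, 0.001, -1.0]]
ft_force: [-0.4, -0.8, -1.1]
opening: 0.703
grasp_force: 0.0
```

```bash

python3 -m creep '[[[75,-0.005,-0.003,0,0],[75,-0.005,-0.003,-0.04,0],[75,-0.005,-0.003,-0.064,0],[75,-0.005,-0.003,-0.064,0],[255,-0.005,-0.003,-0.064,0]]]'
python3 -m creep '[[[255,0,0,0,0],[255,0,0,0,0],[255,0,0,0,0],[255,0,0,0,0],[255,0,0,0,0]]]'
python3 -m creep '[[[255,0,0,0.05,0],[255,0,0,0.1,0],[255,0,0,0.13,0],[255,0.01,0.03,0.13,0],[255,0.03,0.08,0.13,-0.1]]]'
```

```text
time: 28.72
position: [0.4282, -0.395, 0.0196]
tool_rot: [[-0.342, 0.94, 0.001], [0.94, 0.342, -0.001], [-0.001, 0.0, -1.0]]
ft_force: [0.5, 0.1, -0.6]
opening: 0.655
grasp_force: 0.0
time: 29.35
position: [0.4283, -0.3949, 0.0195]
tool_rot: [[-0.342, 0.94, 0.001], [0.94, 0.342, -0.001], [-0.002, 0.0, -1.0]]
ft_force: [-1.9, 0.6, 5.2]
opening: 0.46
grasp_force: 29.7
time: 29.98
position: [0.4578, -0.3147, 0.1488]
tool_rot: [[-0.241, 0.97, 0.001], [0.97, 0.241, -0.001], [-0.001, 0.001, -1.0]]
ft_force: [0.8, 0.7, -1.2]
opening: 0.456
grasp_force: 29.7
```

```bash

python3 -m creep '[[[255,0.035,0.05,0,-0.1],[255,0.07,0.1,0,-0.2],[255,0.105,0.15,0,-0.373],[255,0.14,0.195,0,-0.373],[255,0.17,0.24,0,-0.373]]]'
python3 -m creep '[[[255,0.01,0.013,0,0],[255,0.01,0.013,0,0],[255,0.01,0.013,-0.04,0],[255,0.01,0.013,-0.06,0],[255,0.01,0.013,-0.06,0]]]'
```

```text
time: 30.6
position: [0.6286, -0.0723, 0.148]
tool_rot: [[0.123, 0.992, -0.0], [0.992, -0.123, 0.0], [0.0, -0.0, -1.0]]
ft_force: [0.0, -0.5, -1.3]
opening: 0.458
grasp_force: 29.7
time: 31.22
position: [0.6354, -0.0621, 0.0859]
tool_rot: [[0.125, 0.992, -0.005], [0.992, -0.125, 0.001], [0.0, -0.005, -1.0]]
ft_force: [-1.1, 0.5, -1.0]
opening: 0.459
grasp_force: 29.7
```

```bash

python3 -m creep '[[[255,0,0,-0.04,0],[255,0,0,-0.066,0],[255,0,0,-0.066,0],[75,0,0,-0.066,0],[75,0,0,-0.066,0]]]'
python3 -m creep '[[[75,0,0,0,0],[75,0,0,0.01,0],[75,0,0,0.06,0],[75,0,0,0.12,0],[75,-0.03,-0.05,0.17,0]]]'
python3 -m creep '[[[75,-0.03,-0.05,0,0],[75,-0.06,-0.1,0,0],[75,-0.09,-0.16,0,0],[75,-0.13,-0.21,0,0],[75,-0.16,-0.25,0,0]]]'
python3 - <<'E'
from h import *
s=env.observe(); print(s['time'],s['position'].round(4))
im,d,p=shot('top','top6'); shot('side','side6')
cv2.imwrite('pics/c5.png',cv2.resize(im[130:290,130:390],None,fx=3,fy=3,interpolation=cv2.INTER_CUBIC)[:,:,::-1])
E
```

```text
time: 31.85
position: [0.6393, -0.0617, 0.0246]
tool_rot: [[0.124, 0.992, 0.003], [0.992, -0.124, -0.001], [-0.0, 0.003, -1.0]]
ft_force: [0.0, 1.0, -0.2]
opening: 0.605
grasp_force: 0.0
time: 32.48
position: [0.6155, -0.1006, 0.1877]
tool_rot: [[0.12, 0.993, 0.006], [0.993, -0.12, -0.001], [-0.0, 0.006, -1.0]]
ft_force: [0.6, -1.0, 0.1]
opening: 0.704
grasp_force: 0.0
time: 33.1
position: [0.4521, -0.3536, 0.1842]
tool_rot: [[0.124, 0.992, 0.001], [0.992, -0.124, -0.001], [-0.001, 0.001, -1.0]]
ft_force: [0.4, -0.1, 0.4]
opening: 0.708
grasp_force: 0.0
33.1 [ 0.4521 -0.3536  0.1842]
```

View pics/c5.png

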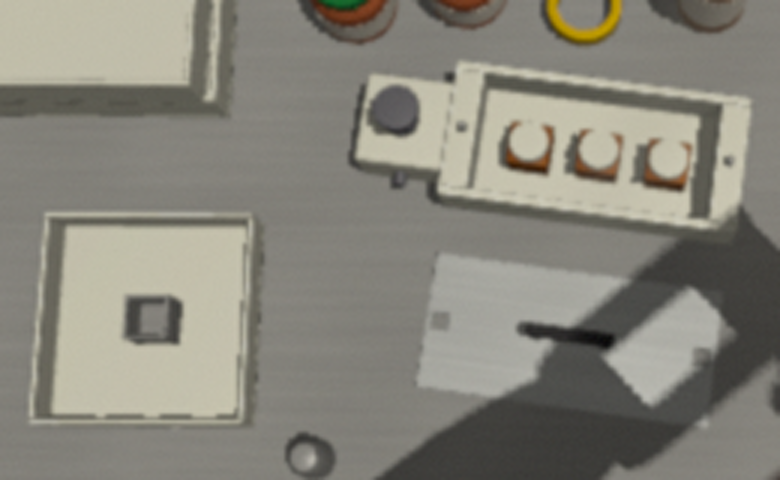

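All three jars stand upright in the well, at crop (529,142), (600,150) and (668,160). The pot is in the basket at (152,320). The cover's holes are at (441,320) and (702,357), and the pins at (461,127) and (728,161).

```bash
python3 - <<'E'
from h import *
im,d,K,T=load('top6')
f=lambda u,v,z: plane(130+(u-1)/3,130+(v-1)/3,z,K,T)
for z,pts in((.072,((461,127),(728,161))),(.003,((441,320.5),(702,356.5)))):
    a,b=[f(*p,z) for p in pts]; print(((a+b)/2).round(4),np.linalg.norm(a-b).round(4),np.degrees(np.arctan2(a[0]-b[0],a[1]-b[1])).round(2))
a,b=f(520,327,.036),f(612,341,.036);print('handle',a,b,(a+b)/2)
# handle centroid by mask for both top0 (seated) and top6
for n,z,bx in(('top0',.104,(300,360,160,195)),('top6',.042,(295,340,230,255))):
    im,d,K,T=load(n);u0,u1,v0,v1=bx; g=im[v0:v1,u0:u1].max(2); v,u=np.nonzero(g<55); c=plane(u.mean()+u0,v.mean()+v0,z,K,T); print(n,len(u),c.round(4))
E
```

```text
[ 0.6382 -0.0587  0.072 ] 0.2424 7.15
[ 0.4702 -0.0385  0.003 ] 0.2435 7.47
handle [0.47659223 0.00718868 0.036     ] [ 0.46450891 -0.07590486  0.036     ] [ 0.47055057 -0.03435809  0.036     ]
top0 138 [ 0.6368 -0.056   0.104 ]
top6 118 [ 0.4685 -0.0423  0.042 ]
```

Vision agrees with the taught release pose to within 2 mm, so I'll re-grasp at (0.4695,−0.0405).

```bash

python3 -m creep '[[[130,0.0,0.06,0,0],[130,0.01,0.12,0,0],[130,0.015,0.18,0,0],[130,0.018,0.24,0,0],[130,0.018,0.3,0,0]]]'
python3 -m creep '[[[130,0,0.015,-0.05,0],[130,0,0.015,-0.09,0],[130,0,0.015,-0.09,0],[130,0,0.015,-0.09,0]]]'
```

```text
time: 33.83
position: [0.4716, -0.0494, 0.184]
tool_rot: [[0.123, 0.992, 0.002], [0.992, -0.123, 0.0], [0.0, 0.002, -1.0]]
ft_force: [1.4, -0.2, 0.5]
opening: 0.492
grasp_force: 0.0
time: 34.33
position: [0.4726, -0.0371, 0.0948]
tool_rot: [[0.124, 0.992, 0.002], [0.992, -0.124, -0.0], [-0.0, 0.002, -1.0]]
ft_force: [0.2, 0.5, 0.3]
opening: 0.488
grasp_force: 0.0
```

```bash

python3 -m creep '[[[130,-0.003,-0.0035,-0.03,-0.006],[130,-0.003,-0.0035,-0.07,-0.006],[130,-0.003,-0.0035,-0.07,-0.006],[130,-0.003,-0.0035,-0.07,-0.006],[255,-0.003,-0.0035,-0.07,-0.006]]]'
python3 -m creep '[[[255,0,0,0,0],[255,0,0,0,0],[255,0,0,0,0],[255,0,0,0,0],[255,0,0,0,0]]]'
python3 -m creep '[[[255,0,0,0,0],[255,0,0,0.04,0],[255,0,0,0.09,0],[255,0,0,0.135,0],[255,0,0,0.135,0]]]'
```

```text
time: 34.95
position: [0.4705, -0.041, 0.0254]
tool_rot: [[0.13, 0.992, 0.004], [0.992, -0.13, -0.001], [-0.0, 0.004, -1.0]]
ft_force: [-1.0, 0.7, -1.2]
opening: 0.441
grasp_force: 0.0
time: 35.58
position: [0.4688, -0.0405, 0.0233]
tool_rot: [[0.13, 0.992, 0.001], [0.992, -0.13, -0.0], [-0.0, 0.001, -1.0]]
ft_force: [0.1, 0.1, 4.6]
opening: 0.136
grasp_force: 30.0
time: 36.2
position: [0.4704, -0.041, 0.1609]
tool_rot: [[0.13, 0.992, 0.006], [0.992, -0.13, -0.002], [-0.001, 0.006, -1.0]]
ft_force: [-0.3, 1.0, -4.4]
opening: 0.129
grasp_force: 30.0
```

```bash

python3 -m creep '[[[255,0.05,-0.006,0,0],[255,0.1,-0.012,0,0],[255,0.15,-0.018,0,0],[255,0.17,-0.022,0,0],[255,0.17,-0.022,0,0]]]'
python3 -m creep '[[[255,0,0,-0.03,0],[255,0,0,-0.055,0],[255,0,0,-0.055,0],[255,0,0,-0.055,0],[255,0,0,-0.055,0]]]'
```

```text
time: 36.83
position: [0.6373, -0.0624, 0.1539]
tool_rot: [[0.13, 0.992, -0.006], [0.992, -0.13, 0.001], [0.0, -0.006, -1.0]]
ft_force: [0.0, -0.4, -5.1]
opening: 0.135
grasp_force: 30.0
time: 37.45
position: [0.6388, -0.0626, 0.1043]
tool_rot: [[0.13, 0.992, 0.001], [0.992, -0.13, -0.0], [-0.0, 0.001, -1.0]]
ft_force: [-0.6, 0.0, -4.0]
opening: 0.136
grasp_force: 30.0
```

```bash

python3 -m creep '[[[255,0.0005,0,-0.005,0],[255,0.0005,0,-0.009,0],[255,0.0005,0,-0.012,0],[255,0.0005,0,-0.012,0],[255,0.0005,0,-0.012,0]]]'
python3 -m creep '[[[255,0,0,-0.003,0],[255,0,0,-0.006,0],[255,0,0,-0.006,0],[255,0,0,-0.006,0]]]'
```

```text
time: 38.08
position: [0.639, -0.0625, 0.091]
tool_rot: [[0.13, 0.992, 0.0], [0.992, -0.13, 0.0], [0.0, 0.0, -1.0]]
ft_force: [0.5, 0.3, -3.7]
opening: 0.134
grasp_force: 30.0
time: 38.58
position: [0.6391, -0.0625, 0.0854]
tool_rot: [[0.13, 0.992, 0.0], [0.992, -0.13, -0.0], [-0.0, 0.0, -1.0]]
ft_force: [-1.0, 0.0, 0.7]
opening: 0.132
grasp_force: 30.0
```

The weight has come off, so the cover is seated. Releasing, then checking.

```bash

python3 -m creep '[[[140,0,0,0,0],[140,0,0,0,0],[140,0,0,0,0],[140,0,0,0.03,0],[140,0,0,0.08,0]]]'
python3 -m creep '[[[255,0,0,0.03,0],[255,-0.02,0.05,0.03,0],[255,-0.04,0.1,0.03,0],[255,-0.06,0.15,0.03,0],[255,-0.08,0.2,0.03,0]]]'
python3 -m creep '[[[255,-0.02,0.06,0,0],[255,-0.04,0.1,0,0],[255,-0.06,0.15,0,0],[255,-0.06,0.15,0,0]]]'
python3 - <<'E'
from h import *
s=env.observe(); print(s['time'],s['position'].round(4),s['opening'])
im,d,p=shot('top','top7'); K,T=p['mtx'],p['extrinsics']; P=cloud(d,K,T)
a=cv2.resize(im[135:220,240:400],None,fx=4,fy=4,interpolation=cv2.INTER_CUBIC)
cv2.imwrite('pics/c6.png',a[:,:,::-1])
q=P[150:208,280:378].reshape(-1,3); q=q[(q[:,2]>.055)&(q[:,2]<.075)]; A=np.c_[q[:,:2]-q[:,:2].mean(0),np.ones(len(q))]; print(len(q),np.linalg.lstsq(A,q[:,2],rcond=None)[0].round(4))
v,u=np.nonzero(im[160:195,300:360].max(2)<55); print(len(u),plane(u.mean()+300,v.mean()+160,.104,K,T).round(4))
E
```

```text
time: 39.2
position: [0.6372, -0.0621, 0.1633]
tool_rot: [[0.13, 0.992, -0.005], [0.992, -0.13, 0.001], [0.0, -0.005, -1.0]]
ft_force: [1.1, -0.2, -0.3]
opening: 0.443
grasp_force: 0.0
time: 39.83
position: [0.5583, 0.139, 0.1953]
tool_rot: [[0.13, 0.992, 0.001], [0.992, -0.13, 0.0], [0.0, 0.001, -1.0]]
ft_force: [0.3, 0.7, 0.6]
opening: 0.027
grasp_force: 0.0
time: 40.33
position: [0.4973, 0.2907, 0.1952]
tool_rot: [[0.125, 0.992, 0.0], [0.992, -0.125, 0.001], [0.001, -0.0, -1.0]]
ft_force: [0.7, -0.7, 0.3]
opening: 0.006
grasp_force: 0.0
40.325 [0.4973 0.2907 0.1952] 0.005562391657598324
4283 [ 0.0025 -0.0008  0.0658]
114 [ 0.637  -0.0516  0.104 ]
```

View pics/c6.png

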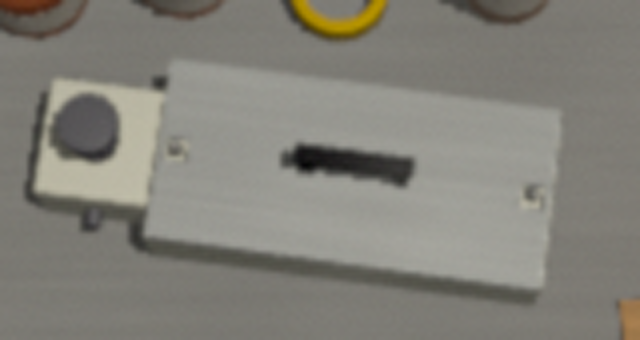

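The cover is flat at 66 mm with both pins showing in the holes, at crop (178,150) and (532,195). Moving to the plunger and starting the first stroke.

```bash

python3 -m creep '[[[255,0.04,-0.04,0,0],[255,0.08,-0.085,0,0],[255,0.12,-0.13,0,0],[255,0.164,-0.172,0,0],[255,0.164,-0.172,-0.05,0]]]'
python3 -m creep '[[[255,0,0,0,0],[255,0,0,0,0],[255,0,0,-0.02,0],[255,0,0,-0.02,0]]]'
```

```text
time: 41.0
position: [0.67, 0.1096, 0.15]
tool_rot: [[0.136, 0.991, 0.013], [0.991, -0.136, -0.001], [0.001, 0.013, -1.0]]
ft_force: [0.6, -0.1, 0.3]
opening: 0.005
grasp_force: 0.0
time: 41.5
position: [0.6617, 0.116, 0.1237]
tool_rot: [[0.129, 0.992, -0.002], [0.992, -0.129, -0.0], [-0.001, -0.002, -1.0]]
ft_force: [-0.4, -0.3, -0.1]
opening: 0.007
grasp_force: 0.0
```

```bash

python3 -m creep '[[[255,0,0.003,-0.012,0],[255,0,0.003,-0.022,0],[255,0,0.003,-0.028,0],[255,0,0.003,-0.029,0],[255,0,0.003,-0.029,0]]]'
```

```text
time: 42.12
position: [0.664, 0.1188, 0.0979]
tool_rot: [[0.129, 0.992, 0.003], [0.992, -0.129, 0.0], [0.0, 0.003, -1.0]]
ft_force: [-2.0, -0.7, 8.8]
opening: 0.003
grasp_force: 5.1
```

```bash

python3 -m creep '[[[255,-0.001,0,-0.003,0],[255,-0.001,0,-0.003,0],[255,-0.001,0,-0.003,0]]]'
```

```text
time: 42.5
position: [0.664, 0.1188, 0.0964]
tool_rot: [[0.129, 0.992, 0.005], [0.992, -0.129, 0.0], [0.001, 0.005, -1.0]]
ft_force: [-1.5, -0.4, 14.5]
opening: 0.007
grasp_force: 6.8
```

At the stop: 14.5 N at z 0.096. I'll push 2 mm further for margin, release, and do the next two strokes.

```bash

python3 -m creep '[[[255,0,0,-0.002,0],[255,0,0,-0.002,0],[255,0,0,0.015,0],[255,0,0,0.034,0],[255,0,0,0.034,0]]]'
python3 -m creep '[[[255,0,0,0,0],[255,0,0,0,0],[255,0,0,0,0]]]'
python3 -m creep '[[[255,0,0,-0.015,0],[255,0,0,-0.028,0],[255,0,0,-0.036,0],[255,0,0,-0.036,0],[255,0,0,-0.036,0]]]'
python3 -m creep '[[[255,0,0,0,0],[255,0,0,0,0],[255,0,0,0,0]]]'
```

```text
time: 43.12
position: [0.6628, 0.1189, 0.1286]
tool_rot: [[0.129, 0.992, 0.003], [0.992, -0.129, 0.0], [0.001, 0.002, -1.0]]
ft_force: [-0.1, 0.8, 0.4]
opening: 0.011
grasp_force: 0.0
time: 43.5
position: [0.6613, 0.1185, 0.1258]
tool_rot: [[0.13, 0.992, -0.002], [0.992, -0.13, -0.0], [-0.0, -0.002, -1.0]]
ft_force: [-0.7, -0.2, 0.7]
opening: 0.006
grasp_force: 0.0
time: 44.12
position: [0.6634, 0.1187, 0.0962]
tool_rot: [[0.129, 0.992, 0.003], [0.992, -0.129, 0.0], [0.0, 0.003, -1.0]]
ft_force: [-10.2, -1.8, 28.9]
opening: 0.002
grasp_force: 14.3
time: 44.5
position: [0.6634, 0.1187, 0.0962]
tool_rot: [[0.129, 0.992, 0.004], [0.992, -0.129, 0.0], [0.0, 0.003, -1.0]]
ft_force: [-10.3, -2.1, 27.7]
opening: 0.007
grasp_force: 14.3
```

```bash

python3 -m creep '[[[255,0,0,0.02,0],[255,0,0,0.037,0],[255,0,0,0.037,0],[255,0,0,0.037,0],[255,0,0,0.037,0]]]'
python3 -m creep '[[[255,0,0,0,0],[255,0,0,0,0],[255,0,0,0,0]]]'
python3 -m creep '[[[255,0,0,-0.015,0],[255,0,0,-0.028,0],[255,0,0,-0.036,0],[255,0,0,-0.036,0],[255,0,0,-0.036,0]]]'
python3 -m creep '[[[255,0,0,0,0],[255,0,0,0,0],[255,0,0,0,0]]]'
python3 -m creep '[[[255,0,0,0.03,0],[255,0,0,0.06,0],[255,0,0,0.1,0],[255,-0.03,0.03,0.1,0],[255,-0.06,0.07,0.1,0]]]'
python3 -m creep '[[[255,-0.04,0.04,0,0],[255,-0.08,0.08,0,0],[255,-0.1,0.1,0,0],[255,-0.1,0.1,0,0],[255,-0.1,0.1,0,0]]]'
python3 - <<'E'
from h import *
im,d,p=shot('top','top8'); K,T=p['mtx'],p['extrinsics']; P=cloud(d,K,T)
q=P[150:208,280:378].reshape(-1,3); q=q[(q[:,2]>.055)&(q[:,2]<.075)]; A=np.c_[q[:,:2]-q[:,:2].mean(0),np.ones(len(q))]; print(len(q),np.linalg.lstsq(A,q[:,2],rcond=None)[0].round(4))
print('plunger z',np.median(P[163:168,260:265,2]).round(4))
cv2.imwrite('pics/c7.png',cv2.resize(im[90:290,130:480],None,fx=2,fy=2)[:,:,::-1])
E
```

```text
time: 45.12
position: [0.6609, 0.1184, 0.1261]
tool_rot: [[0.13, 0.992, -0.003], [0.992, -0.13, -0.0], [-0.001, -0.003, -1.0]]
ft_force: [0.1, -0.6, 0.2]
opening: 0.002
grasp_force: 0.0
time: 45.5
position: [0.6619, 0.1185, 0.1279]
tool_rot: [[0.13, 0.992, -0.0], [0.992, -0.13, -0.0], [-0.0, -0.0, -1.0]]
ft_force: [0.3, 0.1, 0.5]
opening: 0.005
grasp_force: 0.0
time: 46.12
position: [0.6637, 0.1187, 0.0963]
tool_rot: [[0.129, 0.992, 0.004], [0.992, -0.129, 0.0], [0.001, 0.004, -1.0]]
ft_force: [-6.1, -0.7, 22.9]
opening: 0.002
grasp_force: 11.3
time: 46.5
position: [0.6637, 0.1187, 0.0963]
tool_rot: [[0.129, 0.992, 0.004], [0.992, -0.129, 0.0], [0.001, 0.004, -1.0]]
ft_force: [-6.8, -0.6, 22.7]
opening: 0.003
grasp_force: 11.2
time: 47.12
position: [0.6013, 0.1883, 0.1913]
tool_rot: [[0.132, 0.991, -0.0], [0.991, -0.132, -0.0], [-0.0, -0.0, -1.0]]
ft_force: [-0.7, 1.1, 0.4]
opening: 0.002
grasp_force: 0.0
time: 47.75
position: [0.5021, 0.288, 0.1913]
tool_rot: [[0.13, 0.992, -0.0], [0.992, -0.13, -0.001], [-0.001, -0.0, -1.0]]
ft_force: [-1.1, 0.1, -0.3]
opening: 0.009
grasp_force: 0.0
4275 [ 0.0035 -0.0008  0.0659]
plunger z 0.1105
```

View pics/c7.png

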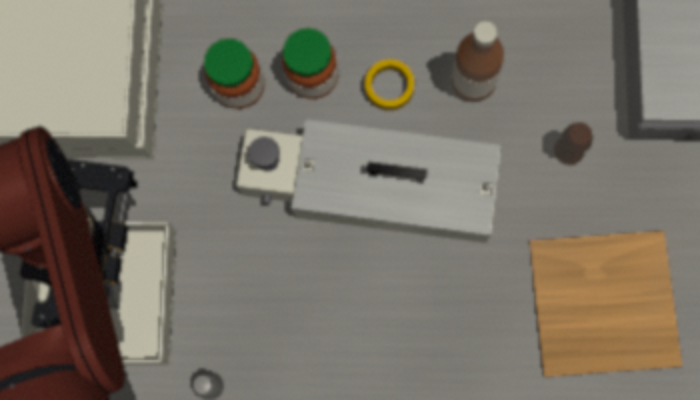

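The board is empty, the cover is seated flat (66 mm), the plunger is up (110 mm) and the bystanders haven't moved. Handing in.

```bash
python3 -c "
from rig import env
print(env.finish_job())"
```

```text
the job is handed in; nothing more can be done
None
```

I handed the job in at about 48 s: the one pot is in the basket, all three jars are in the box, the cover is seated flat on its pins, and I made three full plunger strokes; the hand-in returned no verdict.

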